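# End of surgery hours: sweep the power block off

## Task

Surgery hours are over: switch off the long power block on the desk, the one with three flip levers. Draw a fingertip along its row in one stroke, starting at the cable end, so that the levers flip over to off one after the other; do not lift away before the last one is over. The short two-lever block feeds the medicine fridge: do not touch it.

Things in the scene. Friction and masses are not known exactly. Their poses are not given: they have to be found in the camera images.
- long_tip1 (a point): Centre of the top bar of the FIRST lever (nearest the black cable) of the long block: fixed white housing 66 x 210 mm, 45 mm high, its row along y within 25 deg, cable end towards -y. Three levers, hinges 60 mm apart in one line along its middle, 45 mm above the desk. Lever: steel paddle 22 mm wide across the row, 7 thick, with a dark steel bar 28 mm long across the row, 12 in diameter, 40 mm from the hinge.
- long_tip2 (a point): The same point of the SECOND lever. ON, as at the start: lever nearly upright, leaning 10 deg towards the cable end; this point 84 mm above the desk, 7 mm before its hinge, bar top at 90 mm. OFF: lying over 65 deg away from the cable end; this point 62 mm above the desk, 36 mm past its hinge, bar top at 68 mm.
- long_tip3 (a point): The same point of the THIRD, last lever. Less than 1 N at its bar pushes a lever over; from about 20 deg past upright it falls to OFF by its own weight and stays. Closed fingertips whose ends travel 72 to 84 mm above the desk along the row, from before the first lever to 60 mm past the last one, push each lever over and pass above it.
- short: The other power block, to be left on and untouched: same white housing, levers and orientation range, but 150 mm long (66 mm wide, 45 mm high) with only two levers, 60 mm apart, both upright (tops 90 mm above the desk). Fixed to the desk. Origin: centre of its underside, on the desk; its y axis runs along its row away from its cable end, z up.

How it is judged:
By the outcome, as a careful person would: the job done as asked, in the order asked, and still so for the second after the job is handed in, with the robot touching nothing.
It also fails if it takes over 32 s, if anything falls off the work surface, if the arm or the gripper's body presses on something with over 40 N, if the wrist force passes 120 N, or if a joint passes its speed limit or range.

## Robot

A 6-joint arm with a two-finger parallel gripper is mounted at the origin on the work surface. World frame = base frame: x ahead of the robot, y to its left, z up, the work surface at z = 0. Lengths are in m, angles in rad, forces in N, time in s.
With the tool pointing down it reaches from about 0.35 to 0.85 m from the base axis. Payload 8.1 kg.
Tool frame: the origin (TCP) lies at the very end of the fingers, on their centre line; the grasp point (between the pads) lies behind it (robot.grasp_offset is the z of the grasp point in the tool frame, in m); z points along the fingers, y is the direction in which the jaws open and shut (so a half turn about z gives the same grasp; the last joint's range is limited). The gripper opens to 93 mm and grips with 3 to 60 N. Pads are 15 mm wide; open, the fingers measure 128 mm over their backs; the gripper's body (75 mm by 188 mm) begins 65 mm behind the grasp point.
Start: joints at [-1.238, 0.13, 1.488, -0, 1.523, -0.085], TCP at [0.243, -0.548, 0.219] pointing down, gripper open.
Joint ranges: [-2.96, 2.96], [-0.89, 2.26], [0.02, 2.5], [-1.34, 4.48], [0, 2.73], [-2.66, 2.66]. Speed limits (rad/s): [2.39, 2.39, 2.79, 3.14, 3.14, 3.14].

## Interface

Orientations are given as [roll, pitch, yaw] about the fixed x, y, z axes, in that order (R = Rz(yaw) Ry(pitch) Rx(roll)).
In Python, from station import robot gives the robot as it stands.
- The arm moves only by the shell command python3 -m crank 'ROWS'. ROWS is JSON, a list of rows, each a list of 7 numbers: the closure, from 0 (fully open) to 1 (shut), then the shift along the tool's x, y, z in mm, then the turn, a rotation vector about the tool's x, y, z in rad. In form: [[grip, x, y, z, ax, ay, az], ...]. A call has 1 to 8 rows; each row is the pose to reach, as a shift and turn from the pose measured when the call began, along the tool's axes at that moment; what a row does not reach only later rows make up. A row lasts 1/12 s, in which the tool goes at most 41.7 mm and 7.16 degrees, less where a joint would pass 70% of its speed; a pose out of reach is approached as far as the arm can. A call with a gripper value outside its range is refused whole. The fingers move at their own pace and stop on an object; the grip force is fixed at half the most. Time passes only in rows, so rows that repeat a pose let the fingers close. It gives the time, the measured TCP pose, the force and the opening at its end, in the units of the state.
- robot.read_state(): the state, without advancing time (a new reading comes with each control period).
- robot.get_image(name): name is "scene" or "top"; returns (picture, depth): 384x512x3 uint8, red, green, blue; 384x512 float32, m along the optical axis (not along the pixel's ray), 0 where there is no reading.
- robot.camera_info(name): a dict with "intrinsics" (3x3 intrinsics, pixels), "k1" (the pictures are not rectified: a ray, as slopes to the right and down, at radius r is drawn at 1 + k1 r^2 times it, then the intrinsics apply), "position" and "orientation" of the camera in the world. Camera axes: x right, y up, looking along -z (the intrinsics and any distortion apply to the point x, -y, -z); pixel columns grow to the right and rows downward; lengths in m; the calibration is good to about 2 mm. A picture is of the moment at which its call begins. camera_info takes no time and is no camera call.
- robot.close_job(): hands the job in, once; it reports no verdict.
Trained networks look in the newest picture that a camera, given by its name, has taken for a name from the list of things; names that differ only in an ending like _2 or _b are one class to them, and where a whole thing is asked for, a point or a joint stands for the part that bears it (a point fixed in the world has none). Each returns a list of dicts, best first, with "p" (0 to 1); they miss things now and then, are a little off and sometimes report something else, mostly with a low value. They report only what shows in the picture. A call takes as long as a camera call.
- robot.recognise(camera, query): "box" ([left, top, width, height] in pixels, round what is visible of it).
- robot.outline_of(camera, query): "mask" (384x512 bool, what is visible of it) and "box" ([left, top, width, height] in pixels, round what is visible of it).
- robot.tip_of(camera, query): "location" ([column, row] in pixels: a listed point, or the origin of a listed thing).
The state is a dict: "time_s": time; "joint_pos": joint angles; "dq": joint speeds; "tau": joint torques, N m; "ee_pos": TCP position; "tool_rot": TCP orientation; "ft_force": force on the tool from outside, world axes, zero at the start; "moment": the same for the moment, N m; "finger_gap": finger opening in m.
Only numpy, scipy, OpenCV 4.12 (cv2) and the standard library are available. Lean on these libraries where they do the work, as an engineer would, in place of code of your own. Each camera call takes 0.05 s, during which the arm holds its last target. There are 200 camera calls.

## Working session

There is one attempt and no reset: what is moved stays moved. The work goes in short steps, Python scripts to look and compute and a shell command to move; the robot and the scene stay as the last step left them, time stands still between calls to the robot, and variables do not carry over. Pictures are saved under pics/ and viewed, about 8 in all and at most 12, crops included, and the job is handed in when it is done.

```bash
mkdir -p pics; cat > h.py <<'E'
import numpy as np, cv2
from scipy.spatial.transform import Rotation as R
from station import robot
def cam(n):
    c=robot.camera_info(n); K=np.array(c["intrinsics"]); o=np.array(c["orientation"],float)
    M=o if o.shape==(3,3) else R.from_euler('xyz',o).as_matrix() if o.size==3 else R.from_quat(o).as_matrix()
    return K,c["k1"],np.array(c["position"]),M
def ray(n,uv):
    K,k1,p,M=cam(n); d=cv2.undistortPoints(np.array([[uv]],float),K,np.array([k1,0,0,0,0.]))[0,0]
    return p, M@np.array([d[0],-d[1],-1])
def atz(n,uv,z):
    p,d=ray(n,uv); return p+d*(z-p[2])/d[2]
def atd(n,uv,dep):
    p,d=ray(n,uv); return p+d*dep
def tri(uv1,uv2,a="scene",b="top"):
    p,d=ray(a,uv1);q,e=ray(b,uv2); s=np.linalg.lstsq(np.c_[d,-e],q-p,rcond=None)[0]
    A=p+d*s[0];B=q+e*s[1]; return (A+B)/2,np.linalg.norm(A-B)
E
python3 - <<'E'
from h import *
ims=[]
for n in("scene","top"):
    im,d=robot.get_image(n); ims.append(im[:,:,::-1]); np.save(f"pics/{n}_d.npy",d)
    print(n,robot.camera_info(n))
    for q in("long_tip1","long_tip2","long_tip3","short"):
        print(q,[(np.round(r["location"],1).tolist(),round(r["p"],2)) for r in robot.tip_of(n,q)[:4]])
    for q in("long_tip1","short"): print(q,[(r["box"],round(r["p"],2)) for r in robot.recognise(n,q)[:3]])
cv2.imwrite("pics/s.png",cv2.resize(ims[0],(768,576)));cv2.imwrite("pics/t.png",cv2.resize(ims[1],(768,576)))
print(robot.read_state(),robot.grasp_offset)
E
```

```text
scene {'intrinsics': array([[423.5357544 ,   0.        , 259.45083673],
       [  0.        , 423.5357544 , 187.64097278],
       [  0.        ,   0.        ,   1.        ]]), 'k1': -0.15913634304781316, 'position': array([ 1.00671268, -0.29687932,  0.63024619]), 'orientation': array([ 0.80743762, -0.01762266,  1.04000392])}
long_tip1 [([320.9, 177.7], 0.73), ([360.5, 155.7], 0.63), ([341.8, 164.6], 0.53)]
long_tip2 [([320.9, 177.7], 0.73), ([360.5, 155.7], 0.63), ([341.8, 164.6], 0.53)]
long_tip3 [([320.9, 177.7], 0.73), ([360.5, 155.7], 0.63), ([341.8, 164.6], 0.53)]
short [([177.6, 248.6], 0.58)]
long_tip1 [([357.1, 151.9, 12.4, 19.6], 0.73), ([337.7, 165.0, 12.5, 16.3], 0.62)]
short [([95.1, 211.9, 134.4, 99.3], 0.93)]
top {'intrinsics': array([[423.97740609,   0.        , 256.47659687],
       [  0.        , 423.97740609, 191.57045714],
       [  0.        ,   0.        ,   1.        ]]), 'k1': -0.1149608160437017, 'position': array([ 0.38451253, -0.02485048,  1.04320446]), 'orientation': array([ 0.14489848,  0.01396173, -1.57269785])}
long_tip1 [([199.6, 179.5], 0.56), ([153.7,
[... 375 characters left out ...]
03.7, 51.5], 0.66)]
{'time_s': 0.7, 'joint_pos': array([-1.23843137e+00,  1.30330218e-01,  1.48818990e+00,  7.49772519e-06,
        1.52298058e+00, -8.54276219e-02]), 'dq': array([-1.11040129e-03, -7.09241991e-04, -1.92388227e-04,  4.20727282e-05,
        1.96474845e-04,  3.26243052e-04]), 'tau': array([ 2.99097355e-04, -5.59589660e+01, -4.91951144e+01,  7.68500380e-02,
        2.23483995e-02, -1.16569376e-05]), 'ee_pos': array([ 0.24346188, -0.54841085,  0.21868249]), 'tool_rot': array([3.14150039e+00, 3.84293130e-07, 4.17792221e-01]), 'ft_force': array([-1.02605467, -0.11926097,  0.07320578]), 'moment': array([0.04184634, 0.01962536, 0.00948905]), 'finger_gap': 0.09312905621207206} -0.0188
```

View pics/s.png

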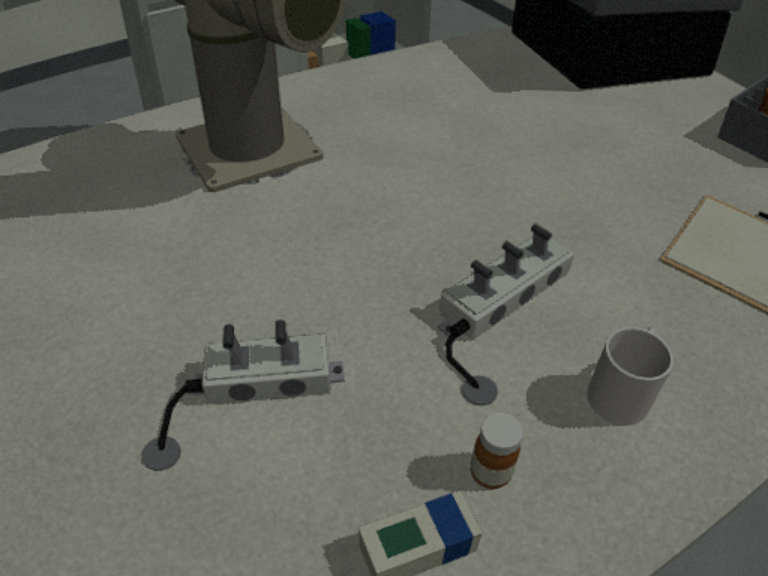

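View pics/t.png

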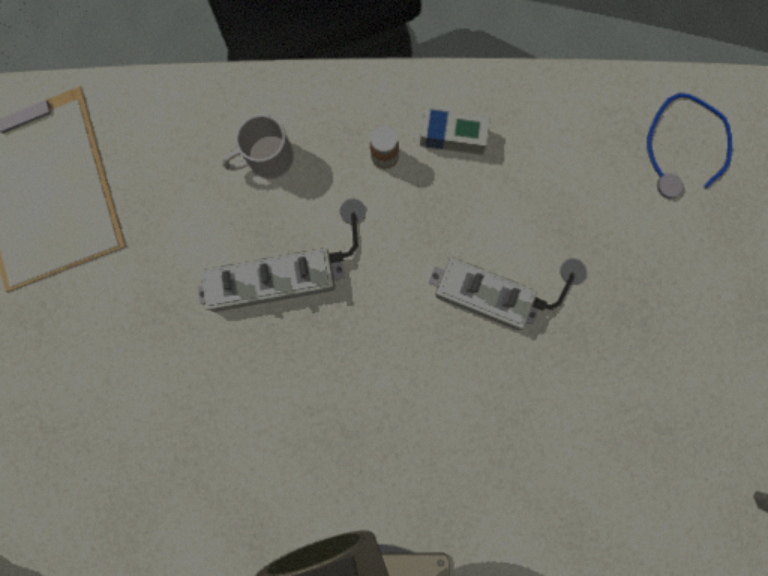

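Both pictures show the long block with three levers. In scene pixels its tips are near (321,178), (342,165) and (360,156), with the cable at the first. In the top view they are near (200,180), (175,184) and (154,190). The two-lever block lies to the −y side, around (320,194) in the top view.

```bash
python3 - <<'E'
from h import *
S=[(320.9,177.7),(341.8,164.6),(360.5,155.7)];T=[(199.6,179.5),(174.7,183.5),(153.7,189.7)]
P=[]
for s,t in zip(S,T):
    p,e=tri(s,t);P.append(p);print(p.round(4),round(e,4),"z84:",atz("scene",s,.084).round(4),atz("top",t,.084).round(4))
P=np.array(P);print(np.linalg.norm(np.diff(P,axis=0),axis=1),np.degrees(np.arctan2(*(P[2]-P[0])[:2])))
p,e=tri((177.6,248.6),(320.3,193.9));print("short",p.round(4),e)
# housing from depth
D=np.load("pics/top_d.npy")
pts={}
for v in range(150,225):
  for u in range(125,375):
    if D[v,u]>0:
      q=atd("top",(u,v),D[v,u])
      if .035<q[2]<.055: pts.setdefault(u<250,[]).append(q)
for k,v in pts.items():
    r=cv2.minAreaRect(np.array(v,np.float32)[:,:2]);print("long" if k else "short",len(v),r,cv2.boxPoints(r).round(3).tolist())
E
```

```text
[0.5529 0.1189 0.0832] 0.0013 z84: [0.5534 0.1177 0.084 ] [0.5532 0.1194 0.084 ]
[0.5438 0.1767 0.0855] 0.0001 z84: [0.5425 0.178  0.084 ] [0.5441 0.1771 0.084 ]
[0.5332 0.231  0.0785] 0.0086 z84: [0.5392 0.2303 0.084 ] [0.5298 0.2259 0.084 ]
[0.0585856  0.05575825] -9.982459792728235
short [ 0.5265 -0.1711  0.0167] 0.008689928395150323Traceback (most recent call last):
  File "<stdin>", line 14, in <module>
  File "h.py", line 14, in atd
    p,d=ray(n,uv); return p+d*dep
        ~~~^^^^^^
  File "h.py", line 9, in ray
    K,k1,p,M=cam(n); d=cv2.undistortPoints(np.array([[uv]],float),K,np.array([k1,0,0,0,0.]))[0,0]
             ~~~^^^
  File "h.py", line 5, in cam
    c=robot.camera_info(n); K=np.array(c["intrinsics"]); o=np.array(c["orientation"],float)
ValueError: time passes only in moves, steps and waits
```

```bash
python3 - <<'E'
from h import *
K,k1,p,M=cam("top");D=np.load("pics/top_d.npy")
v,u=np.mgrid[150:225,125:375]; v=v.ravel();u=u.ravel();d=D[v,u]
n=cv2.undistortPoints(np.c_[u,v].astype(float)[:,None],K,np.array([k1,0,0,0,0.]))[:,0]
q=p+(np.c_[n[:,0],-n[:,1],-np.ones(len(n))]*d[:,None])@M.T
for name,s in(("long",u<250),("short",u>=250)):
  for lo,hi in((.03,.06),(.075,.1)):
    a=q[s&(q[:,2]>lo)&(q[:,2]<hi)&(d>0)]
    r=cv2.minAreaRect(a[:,:2].astype(np.float32));print(name,lo,len(a),a[:,2].mean().round(3),np.round(r[0],4),np.round(r[1],3),round(r[2],1))
    print(cv2.boxPoints(r).round(3).tolist())
    if hi==.1:
      for w in a[np.argsort(a[:,1])][::6]: print(w.round(3),end=" ")
      print()
E
```

```text
long 0.03 2179 0.043 [0.5493 0.1703] [0.068 0.233] 10.1
[[0.4959999918937683, 0.27900001406669617], [0.5360000133514404, 0.05000000074505806], [0.6029999852180481, 0.06199999898672104], [0.5619999766349792, 0.29100000858306885]]
long 0.075 204 0.089 [0.5483 0.1733] [0.028 0.131] 10.2
[[0.5230000019073486, 0.23499999940395355], [0.5460000038146973, 0.10599999874830246], [0.5740000009536743, 0.11100000143051147], [0.550000011920929, 0.23999999463558197]]
[0.547 0.107 0.086] [0.557 0.109 0.084] [0.556 0.111 0.09 ] [0.57  0.111 0.087] [0.558 0.113 0.091] [0.57  0.113 0.09 ] [0.56  0.115 0.092] [0.558 0.115 0.09 ] [0.565 0.118 0.092] [0.56  0.118 0.09 ] [0.57  0.118 0.089] [0.561 0.12  0.088] [0.54  0.168 0.089] [0.549 0.169 0.086] [0.549 0.171 0.09 ] [0.545 0.171 0.085] [0.544 0.173 0.09 ] [0.556 0.173 0.089] [0.542 0.175 0.091] [0.561 0.176 0.09 ] [0.556 0.178 0.091] [0.538 0.178 0.086] [0.556 0.181 0.088] [0.528 0.226 0.091] [0.536 0.227 0.086] [0.53  0.228 0.091] [0.547 0.229 0.091] [0.534 0.229 0.096] [0.524 0.231 0.089] [0.54  0.232 0.088] [0.526 0.233 0.089] [0.535 0.234 0.089] [0.
[... 359 characters left out ...]
070000022649765], [0.5189999938011169, -0.21799999475479126], [0.546999990940094, -0.15199999511241913], [0.5210000276565552, -0.14100000262260437]]
[ 0.518 -0.216  0.088] [ 0.515 -0.213  0.091] [ 0.522 -0.211  0.091] [ 0.515 -0.21   0.092] [ 0.499 -0.209  0.088] [ 0.505 -0.208  0.093] [ 0.515 -0.206  0.089] [ 0.497 -0.206  0.09 ] [ 0.513 -0.204  0.088] [ 0.497 -0.204  0.09 ] [ 0.509 -0.202  0.087] [ 0.507 -0.201  0.079] [ 0.498 -0.199  0.078] [ 0.54  -0.159  0.092] [ 0.545 -0.156  0.092] [ 0.536 -0.154  0.088] [ 0.533 -0.154  0.091] [ 0.538 -0.152  0.09 ] [ 0.533 -0.152  0.093] [ 0.531 -0.15   0.089] [ 0.518 -0.149  0.089] [ 0.529 -0.147  0.088] [ 0.519 -0.146  0.079] [ 0.522 -0.145  0.091]
```

The long row centre is (0.548, 0.173) from depth, running along (−0.175, 0.985). The networks and the depth agree to about 5 mm, with tops at about 0.09 and a pitch of about 0.06. The start point before lever 1 is about (0.569, 0.047). I'll move there high up with closed fingers, turned into line with the row.

```bash
python3 -m crank '[[1,15,-12,0,0,0,0.03],[1,45,-35,0,0,0,0.08],[1,77,-59,0,0,0,0.14],[1,110,-84,0,0,0,0.2],[1,142,-108,0,0,0,0.242],[1,174,-133,0,0,0,0.242],[1,206,-157,0,0,0,0.242],[1,238,-182,0,0,0,0.242]]'
```

```text
time_s: 1.37
ee_pos: [0.3877, -0.2839, 0.2189]
tool_rot: [3.141, -0.001, 0.175]
ft_force: [0.1, -0.0, -0.0]
finger_gap: 0.044
```

```bash
python3 -m crank '[[1,25,-31,0,0,0,0],[1,50,-62,0,0,0,0],[1,75,-94,0,0,0,0],[1,100,-125,0,0,0,0],[1,125,-156,0,0,0,0],[1,150,-187,0,0,0,0],[1,175,-218,0,0,0,0],[1,198,-247,0,0,0,0]]'
```

```text
time_s: 2.03
ee_pos: [0.5404, -0.0038, 0.2191]
tool_rot: [3.141, -0.001, 0.176]
ft_force: [1.1, -0.9, 0.6]
finger_gap: 0.0002
```

```bash
python3 -m crank '[[1,20,-24,0,0,0,0],[1,38,-47,0,0,0,0],[1,38,-47,0,0,0,0],[1,38,-47,0,0,0,0]]'
```

```text
time_s: 2.37
ee_pos: [0.5698, 0.0506, 0.2188]
tool_rot: [3.141, -0.001, 0.179]
ft_force: [-0.2, -0.1, -0.2]
finger_gap: 0.0004
```

```bash
python3 -m crank '[[1,0,0,25,0,0,0],[1,0,0,60,0,0,0],[1,0,0,95,0,0,0],[1,0,0,125,0,0,0],[1,0,0,141,0,0,0],[1,0,0,141,0,0,0],[1,0,0,141,0,0,0]]'
python3 - <<'E'
from h import *
a=robot.get_image("scene")[0];b=robot.get_image("top")[0]
o=np.hstack([cv2.resize(a[110:260,230:400],None,fx=2.3,fy=2.3),cv2.resize(b[120:270,110:280],None,fx=2.3,fy=2.3)])
cv2.imwrite("pics/pre.png",o[:,:,::-1]);print(robot.read_state()["ee_pos"])
E
```

```text
time_s: 2.95
ee_pos: [0.5689, 0.0495, 0.0773]
tool_rot: [3.141, 0.001, 0.178]
ft_force: [-0.0, -0.7, 0.6]
finger_gap: 0.0006
[0.57119972 0.04983879 0.07999712]
```

View pics/pre.png

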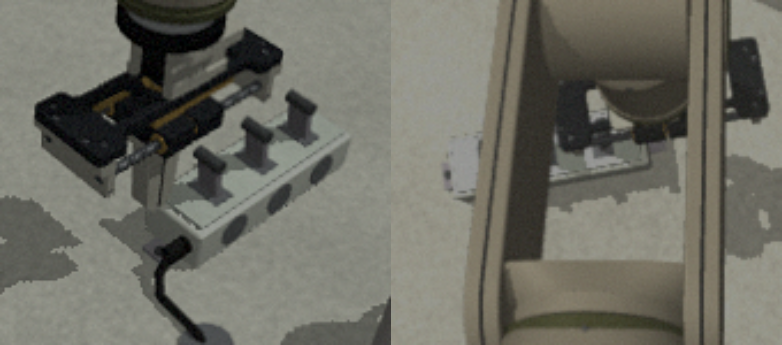

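The crop shows the closed fingers just before the first lever, in line with the row, at z about 0.078, with all levers upright. Now the stroke, along −y of the tool.

```bash
python3 -m crank '[[1,0,-12,0,0,0,0],[1,0,-25,0,0,0,0],[1,0,-38,0,0,0,0],[1,0,-51,0,0,0,0],[1,0,-64,0,0,0,0],[1,0,-77,0,0,0,0],[1,0,-90,0,0,0,0],[1,0,-100,0,0,0,0]]'
```

```text
time_s: 3.72
ee_pos: [0.5527, 0.1503, 0.0795]
tool_rot: [3.14, -0.003, 0.179]
ft_force: [-0.2, 0.5, -0.0]
finger_gap: 0.0007
```

```bash
python3 -m crank '[[1,0,-13,1,0,0,0],[1,0,-26,1,0,0,0],[1,0,-39,1,0,0,0],[1,0,-52,1,0,0,0],[1,0,-65,1,0,0,0],[1,0,-78,1,0,0,0],[1,0,-90,1,0,0,0],[1,0,-100,1,0,0,0]]'
python3 - <<'E'
from h import *
a=robot.get_image("scene")[0]
cv2.imwrite("pics/mid.png",cv2.resize(a[110:260,230:400],None,fx=3,fy=3)[:,:,::-1]);print(robot.read_state()["ee_pos"])
E
```

```text
time_s: 4.38
ee_pos: [0.5345, 0.2501, 0.0784]
tool_rot: [3.141, -0.003, 0.179]
ft_force: [-0.1, 0.6, -0.7]
finger_gap: 0.0003
[0.53416696 0.25149095 0.07841941]
```

View pics/mid.png

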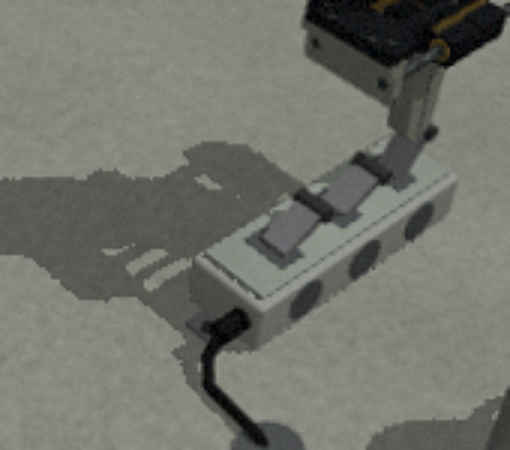

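Levers 1 and 2 are over, and lever 3 is being pushed past upright at about (410,150) in the crop. I'll carry the stroke on past the end.

```bash
python3 -m crank '[[1,0,-13,0,0,0,0],[1,0,-26,0,0,0,0],[1,0,-39,0,0,0,0],[1,0,-52,0,0,0,0],[1,0,-64,0,0,0,0],[1,0,-70,0,0,0,0],[1,0,-70,0,0,0,0]]'
python3 - <<'E'
from h import *
a=robot.get_image("scene")[0]
cv2.imwrite("pics/end.png",cv2.resize(a[110:260,230:400],None,fx=3,fy=3)[:,:,::-1]);print(robot.read_state()["ee_pos"])
E
```

```text
time_s: 5.02
ee_pos: [0.5212, 0.3218, 0.0784]
tool_rot: [-3.141, -0.003, 0.182]
ft_force: [0.2, -0.1, 0.4]
finger_gap: 0.0
[0.52145343 0.32095762 0.07835005]
```

View pics/end.png

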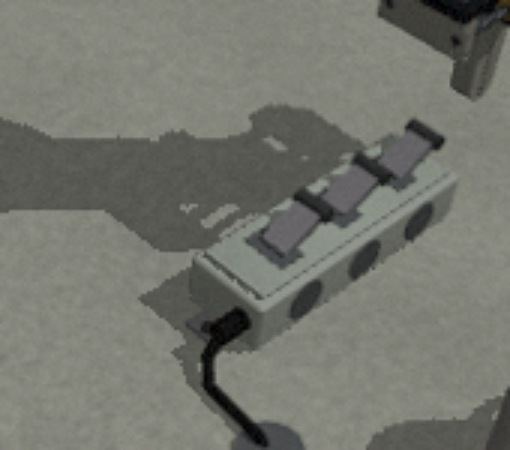

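All three levers lie over and the fingers are clear, beyond the last one. I'll lift away and do a final check.

```bash
python3 -m crank '[[1,0,0,-20,0,0,0],[1,0,0,-50,0,0,0],[1,0,0,-85,0,0,0],[1,0,0,-110,0,0,0],[1,0,0,-120,0,0,0],[1,0,0,-120,0,0,0],[1,0,0,-120,0,0,0]]'
python3 - <<'E'
from h import *
a=robot.get_image("scene")[0];b=robot.get_image("top")[0]
for n in("scene","top"): print(n,[(np.round(r["location"],1).tolist(),round(r["p"],2),atz(n,r["location"],.062).round(3).tolist()) for r in robot.tip_of(n,"long_tip1")[:3]])
cv2.imwrite("pics/fin.png",cv2.resize(a,(768,576))[:,:,::-1]);print(robot.read_state()["ee_pos"],robot.read_state()["ft_force"])
E
```

```text
time_s: 5.65
ee_pos: [0.5212, 0.3205, 0.1978]
tool_rot: [3.141, -0.003, 0.181]
ft_force: [0.3, -0.5, -0.7]
finger_gap: 0.0002
scene [([333.7, 177.5], 0.64, [0.547, 0.157, 0.062]), ([373.2, 157.1], 0.51, [0.537, 0.273, 0.062])]
top [([160.6, 190.6], 0.71, [0.531, 0.215, 0.062]), ([137.9, 192.3], 0.64, [0.527, 0.27, 0.062]), ([182.2, 183.4], 0.53, [0.548, 0.164, 0.062])]
[0.5199326  0.32021719 0.19562066] [-1.10778946 -0.28100119 -0.52684896]
```

View pics/fin.png

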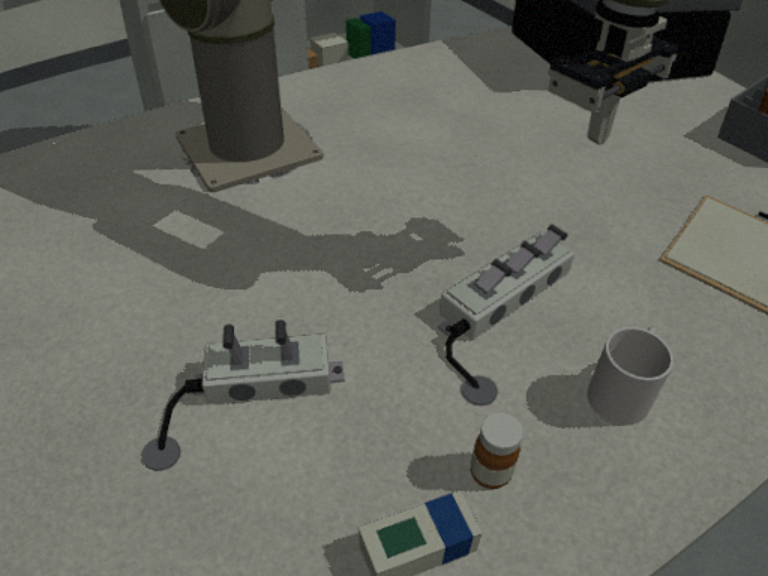

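The final picture shows the three long-block levers over, near (500,265), (525,250) and (555,233). The short block's two levers are still upright and nothing else has moved.

```bash
python3 -c "
from station import robot
print(robot.close_job())"
```

```text
the job is handed in; nothing more can be done
None
```

The long block is switched off. I drew the closed fingertips along its row in one stroke at about 78–80 mm, from the cable end to more than 60 mm past the last lever. I only lifted after all three levers were over. I handed the job in at about 6 s.

- **Levers:** the last picture shows all three lying over. The top-view network puts their tips 43–50 mm further along the row than at the start, as expected for OFF. The scene-view network found only two of the three.
- **Short block:** it was not touched, and both its levers are still upright.
- **Forces:** wrist-force readings stayed around 1 N, and the arm ended clear of everything.
- **Disagreements:** before the stroke, the third tip differed by about 9 mm between the two camera views. The depth image and the networks differed by about 5 mm in row position. Both were small enough not to affect the stroke.

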